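Line up the scent globes by size beside the token dispenser

TASK

Set the four scent globes upright on the row of rubber pads, one centred on each pad, in order of size: the smallest on the pad nearest the red token dispenser and each next larger one farther along, the biggest at the far end. They are glass: put them down gently, do not drop them, and leave the coin bowl where it stands.

Things in the scene. Friction and masses are not known exactly. Their poses are not given: they have to be found in the camera images.
- small_centre (a point): small scent globe: a loose, round, flat-footed green glass flask standing upright with a brass cap, 34 mm across, 44 mm tall; its straight-sided middle, 34 mm across, runs from 12 to 28 mm above its foot. The point is its centre, 22 mm above the foot; z up.
- medium_centre (a point): medium scent globe: a loose, round, flat-footed green glass flask standing upright with a brass cap, 42 mm across, 56 mm tall; its straight-sided middle, 42 mm across, runs from 16 to 36 mm above its foot. The point is its centre, 28 mm above the foot; z up.
- large_centre (a point): large scent globe: a loose, round, flat-footed green glass flask standing upright with a brass cap, 50 mm across, 68 mm tall; its straight-sided middle, 50 mm across, runs from 19 to 44 mm above its foot. The point is its centre, 34 mm above the foot; z up.
- giant_centre (a point): giant scent globe: a loose, round, flat-footed green glass flask standing upright with a brass cap, 58 mm across, 80 mm tall; its straight-sided middle, 58 mm across, runs from 22 to 51 mm above its foot. The point is its centre, 40 mm above the foot; z up.
- pad_a: fixed round black rubber pad, 66 mm across and 3 mm thick, on the low flat metal ledge (90 x 410 mm, 10 mm high): right-hand (lowest y) end of the row of four pads seen from the robot. The pads are 100 mm apart, centre to centre. Origin: centre of its underside, 10 mm above the counter (its top is 13 mm above the counter); y along the row, z up.
- pad_b: fixed round black rubber pad, 66 mm across and 3 mm thick, on the low flat metal ledge (90 x 410 mm, 10 mm high): second from the right of the row of four pads seen from the robot. The pads are 100 mm apart, centre to centre. Origin: centre of its underside, 10 mm above the counter (its top is 13 mm above the counter); y along the row, z up.
- pad_c: fixed round black rubber pad, 66 mm across and 3 mm thick, on the low flat metal ledge (90 x 410 mm, 10 mm high): third from the right of the row of four pads seen from the robot. The pads are 100 mm apart, centre to centre. Origin: centre of its underside, 10 mm above the counter (its top is 13 mm above the counter); y along the row, z up.
- pad_d: fixed round black rubber pad, 66 mm across and 3 mm thick, on the low flat metal ledge (90 x 410 mm, 10 mm high): left-hand (highest y) end of the row of four pads seen from the robot. The pads are 100 mm apart, centre to centre. Origin: centre of its underside, 10 mm above the counter (its top is 13 mm above the counter); y along the row, z up.
- dispenser: hand-crank token dispenser, red cast iron with a glass drum, 140 x 130 mm and 167 mm tall, fixed to the counter beyond the left or the right end of the pad row (a chrome hood ornament on a plinth stands beyond the other end). Origin: centre of its underside.
- coin_bowl: loose brown bakelite coin bowl, 100 mm across, 34 mm tall, standing at the right-hand end of the loose globes; stays where it is. Origin: centre of its underside.
There are look-alikes about, which are no part of the job. What is shaped like the part that bears small_centre but blue is not meant.

How it is judged (in metres and radians):
At the end, for the whole second after the job is handed in: Each globe stands upright (within 0.1 rad), released and at rest on its own pad, its centre within 15 mm of the pad's centre: small, medium, large, giant counted from the pad nearest the dispenser; the coin bowl is within 20 mm of where it stood (linear speed of each of globe_small, globe_medium, globe_large, globe_giant below 0.02 m/s and distance of coin_bowl from where it was at the start of the episode below 0.02 m and ((world y of dispenser below 0 m and horizontal distance between small_centre and pad_a below 0.015 m and z of small_centre in the frame of pad_a between 0.021 and 0.029 m and angle between each of small_centre, medium_centre, large_centre, giant_centre's own z axis and vertical below 0.1 rad and horizontal distance between medium_centre and pad_b below 0.015 m and z of medium_centre in the frame of pad_b between 0.027 and 0.035 m and horizontal distance between large_centre and pad_c below 0.015 m and z of large_centre in the frame of pad_c between 0.033 and 0.041 m and horizontal distance between giant_centre and pad_d below 0.015 m and z of giant_centre in the frame of pad_d between 0.039 and 0.047 m) or (world y of dispenser above 0 m and horizontal distance between small_centre and pad_d below 0.015 m and z of small_centre in the frame of pad_d between 0.021 and 0.029 m and angle between each of small_centre, medium_centre, large_centre, giant_centre's own z axis and vertical below 0.1 rad and horizontal distance between medium_centre and pad_c below 0.015 m and z of medium_centre in the frame of pad_c between 0.027 and 0.035 m and horizontal distance between large_centre and pad_b below 0.015 m and z of large_centre in the frame of pad_b between 0.033 and 0.041 m and horizontal distance between giant_centre and pad_a below 0.015 m and z of giant_centre in the frame of pad_a between 0.039 and 0.047 m))); the robot touches nothing.
It fails at once if a globe is dropped (falls freely, faster than 0.6 m/s, about 20 mm) ((linear speed of globe_small above 0.6 m/s and contact force between globe_small and anything else below 0.05 N) or (linear speed of globe_medium above 0.6 m/s and contact force between globe_medium and anything else below 0.05 N) or (linear speed of globe_large above 0.6 m/s and contact force between globe_large and anything else below 0.05 N) or (linear speed of globe_giant above 0.6 m/s and contact force between globe_giant and anything else below 0.05 N)).
It fails at once if a globe is pressed hard onto a pad (over 60 N) (contact force between any of pad_a, pad_b, pad_c, pad_d and anything else above 60 N).
It fails at once if the coin bowl is pushed more than 30 mm (distance of coin_bowl from where it was at the start of the episode above 0.03 m).
It also fails if it takes over 96 s, if anything falls off the work surface, if the arm or the gripper's body presses on something with over 40 N, if the wrist force passes 120 N, or if a joint passes its speed limit or range.

ROBOT

A 7-joint arm with a two-finger parallel gripper is mounted at the origin on the work surface. World frame = base frame: x ahead of the robot, y to its left, z up, the work surface at z = 0. Lengths are in mm, angles in rad, forces in N, time in s.
With the tool pointing down it reaches from about 400 to 900 mm from the base axis. Payload 5.6 kg.
Tool frame: the origin (TCP) lies midway between the tips of the shut fingers; the grasp point (between the pads) lies 19 mm behind it; x points along the fingers, y is the direction in which the jaws open and shut, and the axes are right-handed (so a half turn about x gives the same grasp; the last joint's range is limited). The gripper opens to 92 mm and grips with 3 to 60 N. Pads are 20 mm wide; open, the fingers measure 128 mm over their backs; the gripper's body (75 mm by 189 mm) begins 69 mm behind the grasp point.
Start: joints at [1.22, 0.468, -0.012, 1.603, 0.006, 1.071, -0.056], TCP at [196.884, -619.472, 214.592] pointing down, gripper open.
Joint ranges: [-2.53, 2.53], [-0.31, 2.02], [-1.57, 1.55], [0.28, 2.44], [-1.29, 4.43], [0.15, 1.84], [-2.92, 2.92]. Speed limits (rad/s): [2.57, 2.57, 3.14, 3.14, 3.14, 3.14, 3.14].

INTERFACE

Orientations are given as a rotation vector (axis times angle).
In Python, from cell import robot, grip, kin, viewer gives the robot as it stands. Calls block until the motion is done:
- robot.movep(position, orientation): joint-space move of the TCP to a pose.
- robot.servo_line(position, feed=150, rotation=None): straight line of the TCP; rotation=None keeps the orientation; feed is the mean speed in mm/s.
- robot.goto_joints(angles): joint-space move.
- grip(opening, newtons=None): opening from 0.0 (shut) to 1.0 (fully open); newtons is the grip in N (None keeps the last); returns when the fingers have stopped.
- robot.hold(seconds).
- kin.ik(position, orientation): joint angles nearest the present ones, or None.
- robot.observe(): the state.
- viewer.read_camera(name): name is "side" or "top" or "wrist"; returns the picture (384x512x3 uint8, red, green, blue); there is no depth.
- viewer.camera_info(name): a dict with "camera_matrix" (3x3 intrinsics, pixels), "R" (3x3) and "t" (3): a world point X has camera coordinates R X + t. Camera axes: x right, y down, z forward; pixel columns grow to the right and rows downward; lengths in mm; the calibration is good to about 2 mm. A picture is of the moment at which its call begins: read the wrist's pose just before it. camera_info takes no time and is no camera call; for the wrist camera it gives the pose at the moment of the call.
A pose or a line that the arm cannot do raises robot.IKError and nothing moves.
- robot.job_done(): hands the job in, once; it reports no verdict.
Trained networks look in the newest picture that a camera, given by its name, has taken for a name from the list of things; names that differ only in an ending like _2 or _b are one class to them, and where a whole thing is asked for, a point or a joint stands for the part that bears it (a point fixed in the world has none). Each returns a list of dicts, best first, with "confidence" (0 to 1); they miss things now and then, are a little off and sometimes report something else, mostly with a low value. They report only what shows in the picture. A call takes as long as a camera call. They do not tell look-alikes from the thing itself.
- viewer.silhouettes(name, camera): "mask" (384x512 bool, what is visible of it).
- viewer.pinpoint(name, camera): "at" ([x, y, z] in mm, in the coordinates of the camera as it stood for that picture, good to about 4 mm: a listed point, or the origin of a listed thing).
The state is a dict: "t": time; "joints": joint angles; "joint_velocities": joint speeds; "joint_torque": joint torques, N m; "tcp_pos": TCP position; "tcp_rot": TCP orientation; "contact_force": force on the tool from outside, world axes, zero at the start; "wrist_torque": the same for the moment, N m; "grip_width": opening from 0.0 (shut) to 1.0 (fully open).
Only numpy, scipy, OpenCV 4.12 (cv2) and the standard library are available. Lean on these libraries where they do the work, as an engineer would, in place of code of your own. Each camera call takes 0.05 s, during which the arm holds its last target. There are 200 camera calls.

## Working session

There is one attempt and no reset: what is moved stays moved. The work goes in short steps, each a Python script; the robot and the scene stay as the last script left them, time stands still between calls to the robot, and variables do not carry over. Pictures are saved under pics/ and viewed, about 12 in all and at most 16, crops included, and the job is handed in when it is done.

```bash
mkdir -p pics; cat > h.py <<'E'
import numpy as np, cv2
from cell import robot, grip, kin, viewer
def save(im,n): cv2.imwrite('pics/'+n,cv2.cvtColor(im,cv2.COLOR_RGB2BGR))
def w(cam,p,ci=None):
    c=ci or viewer.camera_info(cam); return np.array(c['R']).T@(np.array(p)-np.array(c['t']))
def px(cam,X,ci=None):
    c=ci or viewer.camera_info(cam); q=np.array(c['camera_matrix'])@(np.array(c['R'])@np.array(X)+np.array(c['t'])); return q[:2]/q[2]
def ray(cam,u,z,ci=None):
    c=ci or viewer.camera_info(cam);R=np.array(c['R']);o=-R.T@np.array(c['t'])
    d=R.T@np.linalg.inv(c['camera_matrix'])@np.array([u[0],u[1],1.]); return o+d*(z-o[2])/d[2]
E
python3 - <<'E'
from h import *
np.set_printoptions(precision=1,suppress=True)
o=robot.observe();print(o['t'],o['tcp_pos'],o['tcp_rot'])
ims=[]
for c in('top','side'):
    im=viewer.read_camera(c);save(im,c+'0.png')
    ci=viewer.camera_info(c)
    print(c,-np.array(ci['R']).T@ci['t'])
    for n in 'small_centre medium_centre large_centre giant_centre pad_a dispenser coin_bowl'.split():
        for d in viewer.pinpoint(n,c):
            X=w(c,d['at']);print(c,n,X,px(c,X),round(d['confidence'],2))
print(robot.observe()['t'])
E
```

```text
0.0 [ 196.7 -618.9  213.7] [ 2.1  0.3 -2.1]
top [ 384.9   -2.5 1234.5]
top small_centre [ 452.5 -121.3   20.2] [280.  214.2] 0.67
top small_centre [ 370.3 -145.9   28.2] [288.5 239.6] 0.63
top small_centre [377.5 -76.8  25.8] [266.9 237.6] 0.56
top small_centre [471.5 -52.6  24.4] [258.9 208.6] 0.4
top medium_centre [485.1  50.9  31.8] [227.  204.6] 0.55
top medium_centre [610.  385.3   1.1] [127.5 169.4] 0.18
top large_centre [492.7 209.5  32.5] [177.9 202.8] 0.78
top giant_centre [ 464.6 -240.1   39.1] [317.4 209.7] 0.5
top pad_a [635.7  43.4   8.9] [229.2 160.3] 0.79
top pad_a [ 597.7 -151.2   10.7] [287.6 170.7] 0.66
top pad_a [617.4 -51.4  10.4] [257.6 165.3] 0.56
top dispenser [611.7 388.1   1.2] [126.6 168.9] 0.66
top coin_bowl [ 412.1 -392.5    0.8] [361.7 225.8] 0.56
side [128.9 681.4 635.7]
side small_centre [374.3 -79.5  22.8] [323.  208.5] 0.68
side small_centre [486.5  52.8  33.1] [258.9 217.3] 0.68
side small_centre [ 368.1 -146.9   21.7] [335.3 196.6] 0.65
side small_centre [473.6 -52.4  23.4] [283.8 200.5] 0.64
side small_centre [ 457.4 -126.    22.2] [301.8 189.3] 0.54
side medium_centre [484.9  52.6  36.1] [259.6 216.5] 0.84
side medium_centre [ 463.6 -236.3   38.6] [317.2 165.7] 0.58
side large_centre [491.5 215.8  33.4] [217.5 256.9] 0.93
side giant_centre [ 463.3 -238.4   43.1] [317.7 164.1] 0.78
side pad_a [621.4 -50.7   7.1] [236.7 187.5] 0.76
side pad_a [636.4  45.2  10.4] [211.7 202.1] 0.75
side pad_a [657.7 140.6  11.5] [181.8 218.2] 0.71
side pad_a [ 595.9 -148.4   12.4] [262.5 172.9] 0.65
side dispenser [605.7 395.3  -1.9] [118.8 300.7] 0.59
side coin_bowl [ 418.6 -390.2   -3.8] [348.3 160. ] 0.72
0.8
```

View pics/top0.png

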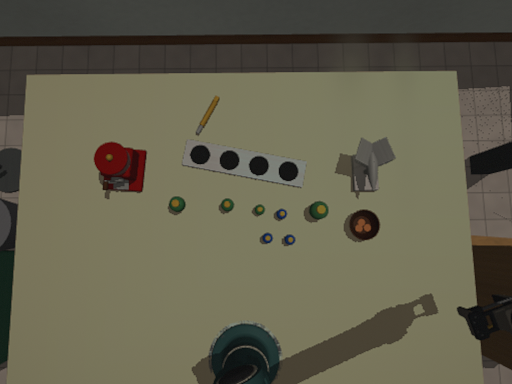

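View pics/side0.png

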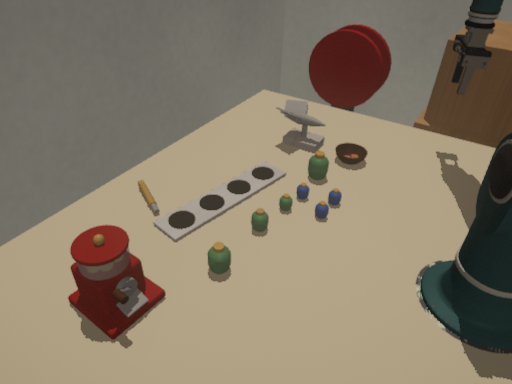

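Dispenser is at y≈+390, so the order from pad_d to pad_a is small, medium, large, giant. There are four small candidates in the top image: green (259,209), and blue (267,238), (281,214) and (290,240). Green fits the description. I'll confirm it with a wrist view on the way.

```bash
cat >> h.py <<'E'
from scipy.spatial.transform import Rotation as Ro
def rot(y):
    y=np.array([y[0],y[1],0.]);y/=np.linalg.norm(y);x=np.array([0,0,-1.]);return Ro.from_matrix(np.c_[x,y,np.cross(x,y)]).as_rotvec()
E
python3 - <<'E'
from h import *
np.set_printoptions(precision=1,suppress=True)
print(Ro.from_rotvec(robot.observe()['tcp_rot']).as_matrix())
for s in(1,-1):
    for X in((540,0,350),(472,-52,3),(658,140,16),(464,-239,10),(597,-150,30),(492,212,10)):
        q=kin.ik(X,rot((.98*s,-.2*s)));print(s,X,q)
    
E
```

```text
[[-0.   0.3 -1. ]
 [-0.  -1.  -0.3]
 [-1.  -0.   0. ]]
1 (540, 0, 350) [ 0.5  0.2 -0.7  1.7  0.2  1.3 -0.4]
1 (472, -52, 3) [ 0.4  0.6 -0.4  2.1  0.5  0.5 -0.6]
1 (658, 140, 16) [ 0.1  0.8 -0.5  1.6  0.5  0.8 -0.8]
1 (464, -239, 10) [ 0.7  0.6 -0.4  2.   0.4  0.6 -0.1]
1 (597, -150, 30) [ 0.5  0.7 -0.5  1.8  0.4  0.8 -0.4]
1 (492, 212, 10) [ 0.2  0.8 -0.8  2.   0.8  0.8 -1.3]
-1 (540, 0, 350) [ 0.9  0.5 -1.3  1.6  0.5  1.4  2.5]
-1 (472, -52, 3) [ 1.   1.1 -1.3  2.1  1.3  1.2  1.9]
-1 (658, 140, 16) [ 0.5  1.3 -1.3  1.6  1.3  1.3  1.9]
-1 (464, -239, 10) [ 0.2  0.6  0.3  2.1 -0.3  0.5 -2.7]
-1 (597, -150, 30) [-0.6  1.2  1.3  1.9 -1.2  1.2 -2.2]
-1 (492, 212, 10) [ 0.4  1.2 -1.3  2.   1.3  1.2  1.5]
```

```bash
python3 - <<'E'
from h import *
np.set_printoptions(precision=1,suppress=True)
r=rot((.98,-.2))
for i,X in enumerate([(480,-60,330),(540,80,330)]):
    robot.movep(X,r); robot.hold(.2)
    ci=viewer.camera_info('wrist'); im=viewer.read_camera('wrist'); save(im,f'w{i}.png')
    print(i,'cam',-np.array(ci['R']).T@ci['t'],robot.observe()['t'])
    for n in 'small_centre medium_centre large_centre giant_centre pad_a'.split():
        for d in viewer.pinpoint(n,'wrist'):
            P=w('wrist',d['at'],ci);print(n,P,px('wrist',P,ci),round(d['confidence'],2))
E
```

```text
0 cam [493.    8.2 499.7] 3.325
small_centre [ 452.4 -118.    21.8] [251.7 195.6] 0.88
small_centre [ 368.2 -143.8   23.1] [204.9 220.5] 0.85
small_centre [464.  -50.7  21.1] [250.  153.4] 0.58
small_centre [377.7 -77.2  20.2] [200.8 180.3] 0.58
medium_centre [616.9 -52.9  16.4] [346.6 134.6] 0.72
medium_centre [484.2  48.3  30. ] [249.1  84.8] 0.63
large_centre [ 593.2 -151.    12.6] [339.6 196.4] 0.4
giant_centre [ 460.2 -246.    38.7] [272.  270.1] 0.61
pad_a [634.4  45.8  13.1] [348.8  65.9] 0.87
pad_a [616.8 -48.7  13.9] [345.7 131.8] 0.69
pad_a [ 596.5 -149.3   11.5] [341.2 194.9] 0.65
1 cam [553.  147.1 499.9] 4.4833
small_centre [377.4 -78.2  20.9] [187.  264.9] 0.67
small_centre [463.  -53.2  20.5] [232.3 242.2] 0.64
small_centre [ 452.9 -119.    21.7] [235.1 278. ] 0.58
medium_centre [485.3  51.7  26.8] [230.7 181.1] 0.82
medium_centre [654.1 145.6   7.9] [325.   98.3] 0.28
large_centre [488.7 216.9  32.4] [206.4  71.2] 0.71
giant_centre [ 458.9 -244.6   38.8] [253.3 344.2] 0.81
pad_a [615.1 -52.3  14. ] [320.5 223.2] 0.87
pad_a [ 593.1 -151.1   10.3] [316.6 276.1] 0.84
pad_a [654.7 145.3  10.3] [325.7  98.3] 0.63
pad_a [636.3  47.4  13.1] [323.9 163.1] 0.57
```

View pics/w0.png

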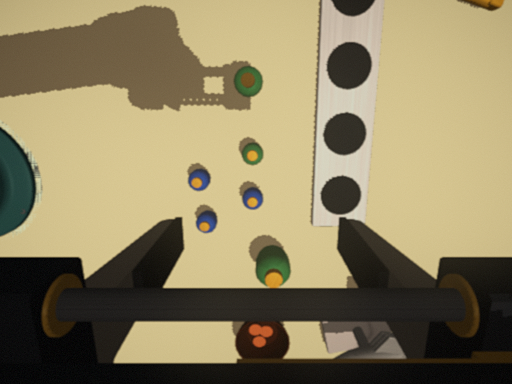

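View pics/w1.png

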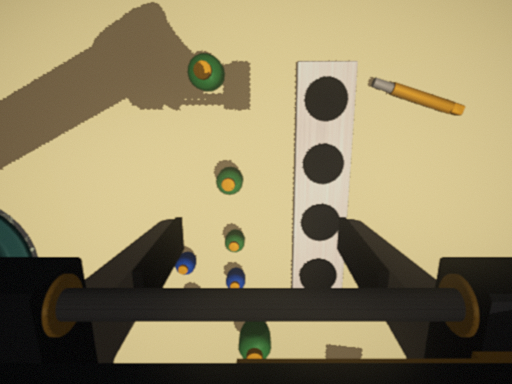

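w0 shows the green small globe at (252,153). The three blue look-alikes are at (199,180), (252,198) and (206,221), so green is confirmed. The rest are the medium at (248,80), the giant at (272,265) and the pads along the right. Next I place the small globe on pad_d.

```bash
cat >> h.py <<'E'
U=np.array([.202,.979]);R0=rot((.979,-.202))
PAD={k:np.array([626.4,-3])+s*100*U for k,s in zip('abcd',(-1.5,-.5,.5,1.5))}
DIA=dict(small=34,medium=42,large=50,giant=58); HZ=dict(small=3,medium=7,large=12,giant=17)
def pick(n,xy):
    op=min(1,(DIA[n]+30)/92); z=HZ[n]; grip(op,20)
    robot.movep([*xy,150],R0); robot.servo_line([*xy,z],feed=120)
    grip(0,20); g=robot.observe(); print(n,'width',g['grip_width']*92,'F',g['contact_force'],g['tcp_pos'])
    robot.servo_line([*xy,z+8],feed=40); robot.servo_line([*xy,150],feed=150); robot.hold(.1)
    g=robot.observe(); print(' lifted',g['grip_width']*92,g['contact_force'],g['t'])
def place(n,p):
    xy=PAD[p]; z=HZ[n]+13
    robot.servo_line([*xy,150],feed=200); robot.servo_line([*xy,z+12],feed=120); robot.servo_line([*xy,z+.7],feed=20); robot.hold(.2)
    g=robot.observe(); print(' down',g['contact_force'],g['tcp_pos'])
    grip(min(1,(DIA[n]+28)/92)); robot.hold(.2)
    robot.servo_line([*xy,z+20],feed=60); robot.servo_line([*xy,170],feed=200); print(' t',robot.observe()['t'])
E
python3 - <<'E'
from h import *
np.set_printoptions(precision=1,suppress=True)
pick('small',(467,-52)); place('small','d')
robot.movep([540,80,330],R0); robot.hold(.2)
ci=viewer.camera_info('wrist'); im=viewer.read_camera('wrist'); save(im,'w2.png')
print(PAD)
for n in 'small_centre','medium_centre','large_centre','pad_a':
    for d in viewer.pinpoint(n,'wrist'): print(n,w('wrist',d['at'],ci),round(d['confidence'],2))
E
```

```text
small width 33.0807571080466 F [ 0.5 -0.8  2.4] [467.3 -52.1   3.2]
 lifted 33.265927015976295 [0.2 0.2 0. ] 9.7167
 down [ 0.4 -0.  -1.2] [656.8 143.9  16.7]
 t 15.4
{'a': array([ 596.1, -149.8]), 'b': array([616.3, -51.9]), 'c': array([636.5,  45.9]), 'd': array([656.7, 143.8])}
small_centre [ 451.8 -120.2   20.3] 0.85
small_centre [654.2 145.2  33. ] 0.65
medium_centre [485.7  52.5  26.9] 0.75
large_centre [491.1 214.2  32.9] 0.92
pad_a [634.3  45.1   9.9] 0.96
pad_a [ 595.4 -148.9   13.2] 0.69
pad_a [655.7 147.9   8.5] 0.69
pad_a [483.   49.2  28.3] 0.68
pad_a [613.3 -53.3  13.7] 0.57
```

View pics/w2.png

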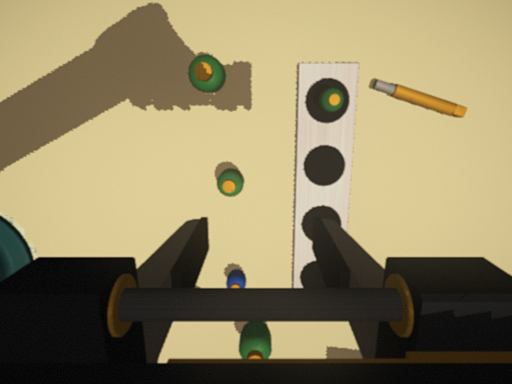

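The small globe stands on pad_d, with its cap at (334,100) and the pad at (327,100). I'll check that offset against parallax, then place the medium and large.

```bash
python3 - <<'E'
from h import *
np.set_printoptions(precision=1,suppress=True)
for k,xy in PAD.items(): print(k,px('wrist',[*xy,13]))
print('cap',px('wrist',[*PAD['d'],57]),'cap ray',ray('wrist',(334,100),57),'pad ray',ray('wrist',(326.5,100.5),13))
pick('medium',(485,51.5)); place('medium','c')
pick('large',(491,214.5)); place('large','b')
E
```

```text
a [318.7 277.4]
b [321.5 224.2]
c [324.6 165.5]
d [328.  100.6]
cap [334.7  99.5] cap ray [655.6 143.5  57. ] pad ray [654.5 144.5  13. ]
medium width 41.44392445434184 F [-0.4 -0.2  3.5] [485.1  51.4   7.2]
 lifted 41.65688695094791 [-0.9  0.3 -0.8] 21.2417
 down [ 1.1 -0.  -1.6] [636.5  46.   20.8]
 t 26.2583
large width 49.967425040549166 F [-0.9 -1.1  3. ] [490.8 214.5  12.2]
 lifted 49.64740816512136 [-0.5  0.1 -0.5] 30.8333
 down [-0.1 -0.7 -0.2] [616.3 -51.9  25.8]
 t 36.5
```

```bash
python3 - <<'E'
from h import *
np.set_printoptions(precision=1,suppress=True)
pick('giant',(461.5,-242)); place('giant','a')
robot.movep([480,-60,350],R0)
robot.movep([440,-330,330],R0); robot.hold(.3)
def look(c,f):
    ci=viewer.camera_info(c); im=viewer.read_camera(c); save(im,f)
    for n in 'small_centre','medium_centre','large_centre','giant_centre','coin_bowl','pad_a':
        for d in viewer.pinpoint(n,c): print(c,n,w(c,d['at'],ci),round(d['confidence'],2))
    return im
a=look('side','s3.png');b=look('top','t3.png')
save(np.hstack([cv2.resize(a[140:260,150:360],(420,240)),cv2.resize(b[120:260,160:400],(360,240))]),'chk.png')
print(robot.observe()['t'])
for k,h in zip('dcba',(44,56,68,80)): print(k,'top cap',px('top',[*PAD[k],13+h]),'pad',px('top',[*PAD[k],13]))
E
```

```text
giant width 57.85257945444872 F [ 1.8 -0.8  1.1] [ 462.2 -242.3   17.4]
 lifted 57.44406506188176 [-0.2  1.6 -2.7] 41.075
 down [-0.4 -0.  -2.7] [ 596.1 -149.8   30.7]
 t 46.0167
side small_centre [ 370.3 -145.9   23.2] 0.73
side small_centre [ 454.8 -122.5   21.5] 0.69
side small_centre [374.3 -78.9  24.1] 0.65
side small_centre [660.9 143.4  35. ] 0.56
side medium_centre [637.3  47.7  47.5] 0.76
side medium_centre [654.7 144.2  10.2] 0.54
side large_centre [616.4 -52.5  48.4] 0.82
side giant_centre [ 596.  -144.6   51.4] 0.57
side coin_bowl [ 415.7 -391.7   -3.2] 0.86
side pad_a [638.6  44.   12.4] 0.69
side pad_a [659.9 144.5   8.7] 0.66
side pad_a [616.  -50.4   8.8] 0.63
side pad_a [ 598.7 -148.2   12.4] 0.43
top small_centre [ 454.3 -122.3   23.3] 0.67
top small_centre [ 372.2 -149.9   26. ] 0.67
top small_centre [376.8 -78.1  23. ] 0.54
top small_centre [637.6  44.8  42.6] 0.5
top small_centre [657.3 146.4  37.1] 0.42
top small_centre [620.3 -55.   45.5] 0.24
top medium_centre [635.1  47.   45.7] 0.56
top large_centre [619.7 -56.9  47.9] 0.7
top giant_centre [ 596.3 -145.9   54.9] 0.77
top giant_centre [635.1  45.   10.3] 0.25
top coin_bowl [ 413.1 -390.4    2.7] 0.57
top pad_a [657.9 142.8   9.7] 0.74
top pad_a [635.7  46.4  11.7] 0.73
top pad_a [617.3 -51.6  10.3] 0.57
top pad_a [ 597.1 -150.6   10.5] 0.56
49.0
d top cap [197.5 151.3] pad [199.1 154.2]
c top cap [227.7 156.3] pad [228.4 159.8]
b top cap [258.6 161.4] pad [257.8 165.5]
a top cap [290.3 166.7] pad [287.3 171.1]
```

View pics/chk.png

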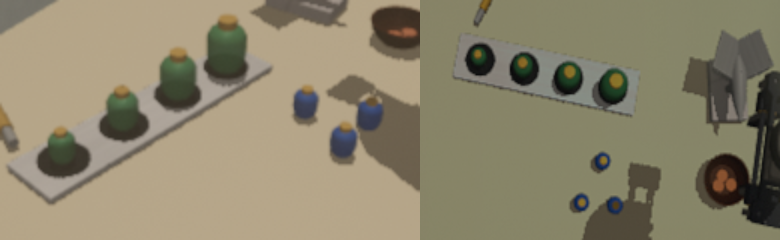

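The four globes stand upright on the pads in order of size, smallest at the dispenser end. Measured offsets from the pads are about 6 mm at most, and the bowl has not moved.

```bash
python3 -c "
from h import *
print(robot.observe()['contact_force']); robot.job_done()"
```

```text
[ 0.23154116 -0.47705584  0.21793709]
the job is handed in; nothing more can be done
```

I set the four green globes on the pads and handed the job in at about 49 s of the 96 s allowed. The dispenser is on the left (y ≈ +390 mm), so the order is small on pad_d, medium on pad_c, large on pad_b and giant on pad_a.

**Position:** the last top and side pictures showed all four upright. The networks put each within about 6 mm of its pad's centre, and the limit is 15 mm.

**Handling:** each globe was let go about 0.7 mm above its resting height. The force reading just before each release was under 3 N.

**Coin bowl and arm:** the bowl was measured within about 3 mm of its first position, which is within the measuring error. The arm was clear of everything, with the force reading near zero. The three blue look-alikes were left alone.

**Disagreements:** the networks gave a few low-confidence wrong labels, such as "giant" or "small" at pad_c. The pictures contradict these. Some heights also read up to 6 mm high against the expected resting height, within about a millimetre or two of the networks' stated accuracy.

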